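Turn the heel plate over with the lifter

TASK

The heel plate lies pad-down on the lower bed of the wooden block. Without touching it with the fingers, slide the lifter's blade under its round end and turn it over onto the block's upper ledge, so that it lies flat with the pad up; then use the lifter to push it squarely and gently back until its round end rests against the fence, and lay the lifter flat on the bench. Press and push only lightly with the lifter and leave the other things on the bench alone.

Things in the scene. Friction and masses are not known exactly. Their poses are not given: they have to be found in the camera images.
- block: Fixed wooden block shaped like a stair, 235 mm long (x), 130 mm wide. Origin: below the foot of the step, mid-width, 20 mm under the lower bed; it may be sunk 0 to 8 mm into the bench. x points over the step, roughly to the robot's left; z up. Lower bed: level, x -145 to 0 mm, at z = 20 mm. Upright step face at x = 0, 14 mm high.
- step_edge (a point): Middle of the block's step edge (block x = 0, z = 34 mm), axes as the block. Here the upper ledge begins: level, block x 0 to 70 mm, full width, open at the sides.
- fence_face (a point): Foot of the fence, where it meets the ledge at mid-width (block x = 70 mm, z = 34 mm), axes as the block. The fence is an upright face 10 mm high across the far end of the ledge.
- heel_center (a point): Middle of the heel plate: a D-shaped aluminium plate 64 mm long (x), 60 mm wide, 5 mm thick, 40 to 85 g. Straight end at x = +32 mm, round end (radius 30 mm) at x = -32 mm; z points out of its bare face. At first bare face up, straight end 2 to 20 mm from the step and turned up to 9 degrees to it. Slides freely.
- pad_center (a point): Centre of the free face of the heel plate's black rubber pad, axes as the plate; 7.5 mm from the plate's middle, on the face opposite to the bare one. The pad is 5 mm thick, x -20 to +22 mm and y -18 to +18 mm from the plate's middle. At first the plate rests on it, so the plate's rim stands 5 mm clear of the bed all round.
- lifter_grip (a point): Middle of the lifter's wooden bar grip, 70 mm long (x), 24 mm wide (y), 26 mm high, on a neck 30 mm long, 14 mm wide. Under it a rigid level steel blade, 100 mm long (x), 40 mm wide, 2 mm thick, underside 43 mm below this point. Its front edge is 60 to 100 mm ahead (x): the blade is clamped differently each time and does not move in use; see or feel it. z up. 140 g.

How it is judged:
On the way, in this order (a step that is already met when the one before it is completed fails the run):
1. the heel plate is raised to more than 35 degrees on the lifter (angle between heel_center's own z axis and vertical above 0.6 rad and contact force between lifter and heel above 0.05 N), for 0.1 s.
2. the heel plate lies flat, pad up, on the upper ledge (angle between heel_center's own z axis and vertical above 3.04 rad and z of heel_center in the frame of block between 0.033 and 0.04 m and x of heel_center in the frame of block above 0 m), for 0.2 s.
At the end, for the whole second after the job is handed in: The heel plate lies flat (within 6 degrees) on the upper ledge, pad up, with its round end within 2 mm of the fence, within 35 mm of the ledge's mid-width and within 14 degrees of square to the fence, at rest; the lifter lies flat on the bench top, at rest (angle between heel_center's own z axis and vertical above 3.04 rad and z of heel_center in the frame of block between 0.033 and 0.04 m and x of heel_center in the frame of block between 0.036 and 0.041 m and y of heel_center in the frame of block between -0.035 and 0.035 m and angle between the x axis of heel_center and the x axis of block, either way round below 0.25 rad and linear speed of each of heel, lifter below 0.01 m/s and angle between lifter_grip's own z axis and vertical below 0.08 rad and height (world z) of lifter_grip below 0.048 m); the robot touches nothing.
It fails at once if the fingers touch the heel plate (contact force between the fingers and heel above 0.3 N).
It fails at once if the lifter presses on the block with more than 25 N (contact force between lifter and block above 25 N).
It fails at once if the lifter pushes on the heel plate with more than 20 N (contact force between lifter and heel above 20 N).
It fails at once if another thing on the bench is moved more than 20 mm (distance of any of hammer, spool, glue, batten, awl, tin, counterplate from where it was at the start of the episode above 0.02 m).
It also fails if it takes over 72 s, if anything falls off the work surface, if the arm or the gripper's body presses on something with over 40 N, if the wrist force passes 120 N, or if a joint passes its speed limit or range.

ROBOT

A 7-joint arm with a two-finger parallel gripper is mounted at the origin on the work surface. World frame = base frame: x ahead of the robot, y to its left, z up, the work surface at z = 0. Lengths are in m, angles in rad, forces in N, time in s.
With the tool pointing down it reaches from about 0.425 to 0.925 m from the base axis. Payload 6.8 kg.
Tool frame: the origin (TCP) lies midway between the tips of the shut fingers; the grasp point (between the pads) lies 19 mm behind it; y points along the fingers, z is the direction in which the jaws open and shut, and the axes are right-handed (so a half turn about y gives the same grasp; the last joint's range is limited). The gripper opens to 85 mm and grips with 20 to 120 N. Pads are 22 mm wide; open, the fingers measure 114 mm over their backs; the gripper's body (76 mm by 85 mm) begins 54 mm behind the grasp point. The pads swing forward as they close: fully open they stand 13 mm farther back than shut.
Start: joints at [-1.386, 0.477, 0.022, 1.555, -0.011, 1.109, -0.083], TCP at [0.195, 0.646, 0.231] pointing down, gripper open.
Joint ranges: [-2.96, 2.96], [-0.34, 2.1], [-1.41, 1.46], [0.24, 2.44], [-1.37, 4.51], [0.17, 1.92], [-2.96, 2.96]. Speed limits (rad/s): [2.39, 2.39, 3.14, 3.14, 3.14, 3.14, 3.14].

INTERFACE

Orientations are given as a unit quaternion [w, x, y, z].
In Python, from station import bot gives the robot as it stands. The module is installed in compiled form; this text tells all that it offers.
- The arm moves only by the shell command python3 -m crank 'ROWS' [FORCE]. ROWS is JSON, a list of rows, each an object with "linear": the shift along the tool's x, y, z in m, a list of three; "dr": the turn, a rotation vector about the tool's x, y, z in degrees, a list of three; "hand": the gripper command: -1 is shut, 1 is fully open, values between are in proportion. A call has 1 to 10 rows; each row is the pose to reach, as a shift and turn from the pose commanded when the call began, along the tool's axes at that moment; what a row does not reach only later rows make up. A row lasts 1/12 s, in which the tool goes at most 41.7 mm and 7.16 degrees, less where a joint would pass 70% of its speed; a pose out of reach is approached as far as the arm can. A call with a gripper value outside its range is refused whole. The fingers move at their own pace and stop on an object; FORCE is the grip in N (left out, the last holds). Time passes only in rows, so rows that repeat a pose let the fingers close. It gives the time, the measured TCP pose, the force and the opening at its end, in the units of the state.
- bot.get_obs(): the state, without advancing time (a new reading comes with each control period).
- bot.read_camera(name): name is "side" or "top" or "wrist"; returns the picture (384x512x3 uint8, blue, green, red); there is no depth.
- bot.camera_params(name): a dict with "K" (3x3 intrinsics, pixels), "k1" (the pictures are not rectified: a ray, as slopes to the right and down, at radius r is drawn at 1 + k1 r^2 times it, then the intrinsics apply), "R" (3x3) and "t" (3): a world point X has camera coordinates R X + t; the wrist camera has in their place "hand_eye" (4x4, takes a point from camera to tool coordinates, whose origin is the TCP and whose axes are the tool frame's). Camera axes: x right, y down, z forward; pixel columns grow to the right and rows downward; lengths in m; the calibration is good to about 2 mm. A picture is of the moment at which its call begins: read the wrist's pose just before it. camera_params takes no time and is no camera call.
- bot.hand_in(): hands the job in, once; it reports no verdict.
Trained networks look in the newest picture that a camera, given by its name, has taken for a name from the list of things; names that differ only in an ending like _2 or _b are one class to them, and where a whole thing is asked for, a point or a joint stands for the part that bears it (a point fixed in the world has none). Each returns a list of dicts, best first, with "score" (0 to 1); they miss things now and then, are a little off and sometimes report something else, mostly with a low value. They report only what shows in the picture. A call takes as long as a camera call.
- bot.search_frame(camera, target): "extent" ([left, top, right, bottom] in pixels, round what is visible of it).
- bot.cut_out(camera, target): "pixels" (384x512 bool, what is visible of it) and "extent" ([left, top, right, bottom] in pixels, round what is visible of it).
- bot.place_of(camera, target): "xy" ([column, row] in pixels: a listed point, or the origin of a listed thing).
The state is a dict: "t": time; "q": joint angles; "joint_vel": joint speeds; "joint_torque": joint torques, N m; "eef_pos": TCP position; "tool_rot": TCP orientation; "contact_force": force on the tool from outside, world axes, zero at the start; "torque": the same for the moment, N m; "gripper_width": opening from 0.0 (shut) to 1.0 (fully open).
Only numpy, scipy, OpenCV 4.12 (cv2) and the standard library are available. Lean on these libraries where they do the work, as an engineer would, in place of code of your own. Each camera call takes 0.05 s, during which the arm holds its last target. There are 200 camera calls.

## Working session

There is one attempt and no reset: what is moved stays moved. The work goes in short steps, Python scripts to look and compute and a shell command to move; the robot and the scene stay as the last step left them, time stands still between calls to the robot, and variables do not carry over. Pictures are saved under pics/ and viewed, about 8 in all and at most 12, crops included, and the job is handed in when it is done.

```bash
mkdir -p pics; ls
cat > h.py <<'E'
import numpy as np,cv2
from scipy.spatial.transform import Rotation as Ro
from station import bot
def quat(q): return Ro.from_quat([q[1],q[2],q[3],q[0]])
def snap(c,name=None):
    o=bot.get_obs(); im=bot.read_camera(c)
    if name: cv2.imwrite('pics/'+name,im)
    return o,im
def cam(c,o=None):
    p=bot.camera_params(c);K=np.array(p['K']);k1=p['k1']
    if 'R' in p: R=np.array(p['R']);t=np.array(p['t']);return K,k1,R.T,-R.T@t
    H=np.array(p['hand_eye']);T=quat(o['tool_rot']).as_matrix()
    return K,k1,T@H[:3,:3],T@H[:3,3]+np.array(o['eef_pos'])
def ray(C,px):
    K,k1,R,c=C
    d=np.linalg.solve(K,[px[0],px[1],1.])[:2];u=d.copy()
    for _ in range(30): u=d/(1+k1*(u@u))
    return R@np.r_[u,1]
def at_z(C,px,z):
    d=ray(C,px);return C[3]+d*(z-C[3][2])/d[2]
def proj(C,X):
    K,k1,R,c=C
    p=R.T@(np.array(X)-c);u=p[:2]/p[2];u=u*(1+k1*(u@u));return (K@np.r_[u,1])[:2]
def tri(Cs,pxs):
    A=np.zeros((3,3));b=np.zeros(3)
    for C,p in zip(Cs,pxs):
        d=ray(C,p);d/=np.linalg.norm(d);P=np.eye(3)-np.outer(d,d);A+=P;b+=P@C[3]
    return np.linalg.solve(A,b)
E
python3 - <<'E'
from h import *
np.set_printoptions(precision=4,suppress=True)
o=bot.get_obs();print(o['eef_pos'],o['tool_rot'],quat(o['tool_rot']).as_matrix(),o['t'])
ims={}
C={}
for c in('top','side'):
    snap(c,c+'0.png');C[c]=cam(c);print(c,C[c][3],C[c][2][:,2])
    for n in['block','step_edge','fence_face','heel_center','pad_center','lifter_grip']:
        print(c,n,[(np.round(r['xy']),round(r['score'],2)) for r in bot.place_of(c,n)][:2])
E
```

```text
pics
[0.1947 0.6457 0.2303] [-0.6989  0.7002 -0.1032  0.1031] [[ 0.9575 -0.0004  0.2886]
 [-0.2886 -0.0018  0.9575]
 [ 0.0001 -1.     -0.0018]] 0.0
top [ 0.4842 -0.0591  0.8465] [ 0.0678 -0.0318 -0.9972]
top block [(array([200., 213.]), 0.6)]
top step_edge [(array([198., 214.]), 0.69)]
top fence_face [(array([169., 223.]), 0.56), (array([223., 206.]), 0.33)]
top heel_center [(array([220., 202.]), 0.65)]
top pad_center [(array([224., 205.]), 0.9)]
top lifter_grip [(array([360., 220.]), 0.66)]
side [ 0.1297 -0.6163  0.4999] [ 0.4722  0.6939 -0.5436]
side block [(array([229., 194.]), 0.91)]
side step_edge [(array([227., 183.]), 0.59)]
side fence_face [(array([207., 173.]), 0.6)]
side heel_center [(array([250., 190.]), 0.7)]
side pad_center [(array([249., 195.]), 0.84), (array([225., 182.]), 0.22)]
side lifter_grip [(array([327., 272.]), 0.58)]
```

View pics/top0.png

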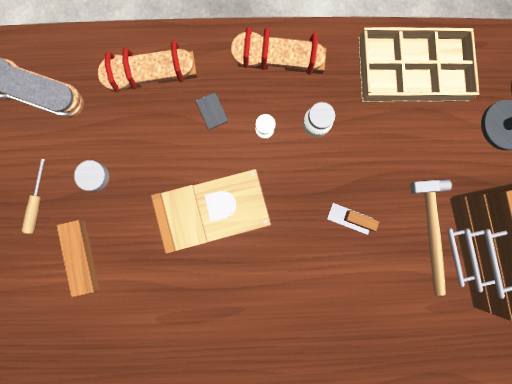

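View pics/side0.png

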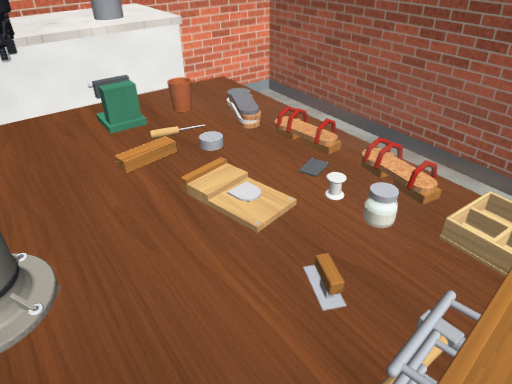

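Run:
```python
from h import *
np.set_printoptions(precision=4,suppress=True)
T,S=cam('top'),cam('side')
for n,a,b in[('step',(198,214),(227,183)),('fence',(169,223),(207,173)),('heel',(220,202),(250,190)),('grip',(360,220),(327,272))]:
    X=tri([T,S],[a,b]);print(n,X,proj(T,X)-a)
print(at_z(T,(360,220),.045))
for c in('wrist',): print(bot.camera_params(c))
```

```text
step [0.5086 0.0479 0.0276] [ 0.2189 -0.3724]
fence [0.4912 0.1105 0.0305] [ 0.34   -0.5947]
heel [ 0.5355 -0.0016  0.0241] [ 0.742 -1.189]
grip [ 0.484 -0.303  0.044] [-0.0849  0.1097]
[ 0.4842 -0.3029  0.045 ]
{'K': array([[269.7412,   0.    , 260.5553],
       [  0.    , 269.7412, 194.2546],
       [  0.    ,   0.    ,   1.    ]]), 'k1': -0.03507200957695089, 'hand_eye': array([[ 0.    ,  0.9642,  0.2651, -0.0679],
       [-0.0002, -0.2651,  0.9642, -0.1426],
       [ 1.    , -0.    ,  0.0002, -0.0004],
       [ 0.    ,  0.    ,  0.    ,  1.    ]])}
```

The top view shows the block at about (160–268, 172–250). The fence is on its left, the step line runs near (198,214), and the plate is at (220,206) with its round end to the right. The lifter is at about (328–378, 205–233) with its blade facing the block. The side view agrees with this.

```bash
cat >> h.py <<'E'
np.set_printoptions(precision=4,suppress=True)
def plan(pos,yaw,pitch=0):
    """linear/dr (tool axes) from the current pose to TCP pos, tool x at yaw deg, tool y down"""
    o=bot.get_obs();R=quat(o['tool_rot']);a=np.radians(yaw)
    x=np.array([np.cos(a),np.sin(a),0]);y=np.array([0,0,-1.]);T=Ro.from_matrix(np.c_[x,y,np.cross(x,y)])
    T=T*Ro.from_euler('z',pitch,degrees=True)
    print('linear',np.round(R.inv().apply(np.array(pos)-o['eef_pos']),4),'dr',np.round((R.inv()*T).as_rotvec(degrees=True),2),'t',o['t'],'F',o['contact_force'],'w',o['gripper_width'])
E
python3 -c "
from h import *
plan([.506,.054,.2],-74.5)"
```

```text
linear [ 0.4689  0.0313 -0.4772] dr [ 0.   57.72 -0.  ] t 0.7 F [-1.0058 -0.3221  0.0399] w 0.9984825601477167
```

```bash
python3 -m crank '[{"linear":[0.23,0.015,-0.24],"dr":[0,28,0],"hand":1},{"linear":[0.23,0.015,-0.24],"dr":[0,28,0],"hand":1},{"linear":[0.23,0.015,-0.24],"dr":[0,28,0],"hand":1},{"linear":[0.23,0.015,-0.24],"dr":[0,28,0],"hand":1},{"linear":[0.469,0.031,-0.477],"dr":[0,57.7,0],"hand":1},{"linear":[0.469,0.031,-0.477],"dr":[0,57.7,0],"hand":1},{"linear":[0.469,0.031,-0.477],"dr":[0,57.7,0],"hand":1},{"linear":[0.469,0.031,-0.477],"dr":[0,57.7,0],"hand":1},{"linear":[0.469,0.031,-0.477],"dr":[0,57.7,0],"hand":1},{"linear":[0.469,0.031,-0.477],"dr":[0,57.7,0],"hand":1}]'; python3 -c "
from h import *
plan([.506,.054,.2],-74.5)"
```

```text
t: 1.53
eef_pos: [0.3882, 0.2757, 0.2124]
tool_rot: [0.563, -0.562, 0.428, -0.428]
contact_force: [0.2, -0.1, 0.8]
gripper_width: 1.001
linear [0.2451 0.0123 0.0545] dr [-0.04 -0.04 -0.04] t 1.5333 F [ 0.206  -0.1399  0.783 ] w 1.0007829656602438
```

```bash
python3 -m crank '[{"linear":[0.245,0.012,0.0545],"dr":[0,0,0],"hand":1},{"linear":[0.245,0.012,0.0545],"dr":[0,0,0],"hand":1},{"linear":[0.245,0.012,0.0545],"dr":[0,0,0],"hand":1},{"linear":[0.245,0.012,0.0545],"dr":[0,0,0],"hand":1},{"linear":[0.245,0.012,0.0545],"dr":[0,0,0],"hand":1},{"linear":[0.245,0.012,0.0545],"dr":[0,0,0],"hand":1},{"linear":[0.245,0.012,0.0545],"dr":[0,0,0],"hand":1},{"linear":[0.245,0.012,0.0545],"dr":[0,0,0],"hand":1},{"linear":[0.245,0.012,0.0545],"dr":[0,0,0],"hand":1}]'
python3 - <<'E'
from h import *
o,im=snap('wrist','w1.png');C=cam('wrist',o)
for n in['step_edge','fence_face','heel_center']:
    for r in bot.place_of('wrist',n)[:2]: print(n,r['xy'],round(r['score'],2),at_z(C,r['xy'],.03))
E
```

```text
t: 2.28
eef_pos: [0.5055, 0.0563, 0.2001]
tool_rot: [0.563, -0.563, 0.428, -0.428]
contact_force: [0.5, -0.3, 0.4]
gripper_width: 1.004
step_edge [263.6, 182.2] 0.93 [0.5091 0.0533 0.03  ]
fence_face [265.2, 126.5] 0.96 [0.4935 0.1158 0.03  ]
heel_center [265.1, 222.6] 0.96 [0.5247 0.0045 0.03  ]
```

View pics/w1.png

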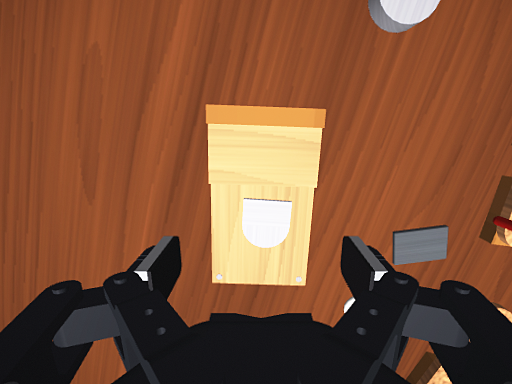

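The wrist view shows the ledge at (208–323, 125–186), the step edge from (209,184) to (317,187), and the bed's near end at (212,283)–(306,285). The plate's straight end runs (243,198)–(292,201), with its round end at (266,248).

Run:
```python
from h import *
o=bot.get_obs();C=cam('wrist',o)
def d(a,b,z):
    A,B=at_z(C,a,z),at_z(C,b,z);v=B-A
    print(z,A,B,'len',np.linalg.norm(v),'ang',np.degrees(np.arctan2(v[1],v[0])))
for z in(.026,.03,.034): d((209,183.5),(317.5,186.8),z);
for z in(.026,.03,.034): d((208.5,125),(323.5,128),z)
for z in(.012,.016,.02): d((212,283.5),(306,285.3),z)
print('heel straight');d((243.5,198.5),(292,201.5),.026)
print('round',at_z(C,(266,248),.026))
d((263.6,182.2),(265.2,126.5),.03)
# bed end to step
```

```text
0.026 [0.4462 0.0345 0.026 ] [0.5735 0.066  0.026 ] len 0.13118392868078188 ang 13.91121667115013
0.03 [0.4467 0.0356 0.03  ] [0.5724 0.0667 0.03  ] len 0.12952746049488942 ang 13.91121667115015
0.034 [0.4472 0.0367 0.034 ] [0.5713 0.0674 0.034 ] len 0.127870992308997 ang 13.911216671150138
0.026 [0.4303 0.1012 0.026 ] [0.5578 0.1336 0.026 ] len 0.1315490570382212 ang 14.25739439652973
0.03 [0.431  0.1015 0.03  ] [0.5569 0.1335 0.03  ] len 0.12988797835229304 ang 14.257394396529744
0.034 [0.4317 0.1017 0.034 ] [0.556  0.1333 0.034 ] len 0.12822689966636505 ang 14.257394396529728
0.012 [ 0.4802 -0.1091  0.012 ] [ 0.6084 -0.0761  0.012 ] len 0.13236358337643936 ang 14.459151559268562
0.016 [ 0.4803 -0.1063  0.016 ] [ 0.6069 -0.0737  0.016 ] len 0.13076295878799868 ang 14.459151559268562
0.02 [ 0.4804 -0.1035  0.02  ] [ 0.6054 -0.0713  0.02  ] len 0.12916233419955805 ang 14.45915155926857
heel straight
0.026 [0.4911 0.0275 0.026 ] [0.5494 0.0399 0.026 ] len 0.05958200842363379 ang 12.00921581910154
round [ 0.5359 -0.029   0.026 ]
0.03 [0.5089 0.0547 0.03  ] [0.493  0.1171 0.03  ] len 0.06436996510187805 ang 104.25126958859356
```

```bash
python3 -c "
from h import *
plan([.484,-.303,.18],-107)"
```

```text
linear [ 0.3414  0.0199 -0.118 ] dr [ 0.01 32.69 -0.03] t 2.4833 F [-0.1627 -0.086  -0.0778] w 1.000896151865231
```

```bash
python3 -m crank '[{"linear":[0.341,0.02,-0.118],"dr":[0,32.7,0],"hand":1},{"linear":[0.341,0.02,-0.118],"dr":[0,32.7,0],"hand":1},{"linear":[0.341,0.02,-0.118],"dr":[0,32.7,0],"hand":1},{"linear":[0.341,0.02,-0.118],"dr":[0,32.7,0],"hand":1},{"linear":[0.341,0.02,-0.118],"dr":[0,32.7,0],"hand":1},{"linear":[0.341,0.02,-0.118],"dr":[0,32.7,0],"hand":1},{"linear":[0.341,0.02,-0.118],"dr":[0,32.7,0],"hand":1},{"linear":[0.341,0.02,-0.118],"dr":[0,32.7,0],"hand":1},{"linear":[0.341,0.02,-0.118],"dr":[0,32.7,0],"hand":1},{"linear":[0.341,0.02,-0.118],"dr":[0,32.7,0],"hand":1}]'
python3 - <<'E'
from h import *
o,im=snap('wrist','w2.png');C=cam('wrist',o);print(o['eef_pos'])
for r in bot.place_of('wrist','lifter_grip')[:2]: print(r['xy'],round(r['score'],2),at_z(C,r['xy'],.043))
r=bot.cut_out('wrist','lifter_grip')[0];m=r['pixels'].astype(np.uint8);cv2.imwrite('pics/w2m.png',m*255);print(r['extent'],r['score'])
E
```

```text
t: 3.32
eef_pos: [0.4815, -0.3103, 0.1806]
tool_rot: [-0.417, 0.419, -0.569, 0.572]
contact_force: [0.0, 0.1, 0.6]
gripper_width: 0.998
[ 0.4815 -0.3103  0.1806]
[260.3, 177.4] 0.79 [ 0.483  -0.3027  0.043 ]
[241.1, 114.0, 282.1, 215.0] 0.7
```

View pics/w2.png

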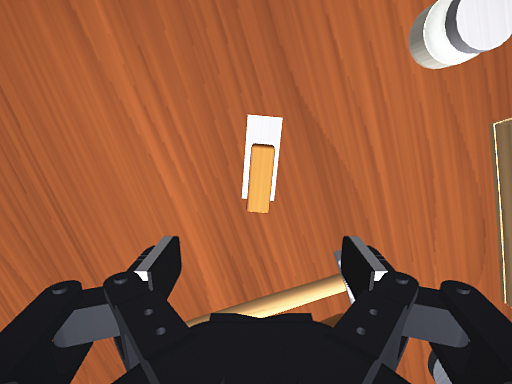

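The wrist view shows the blade's front corners at (248,115) and (282,118) and its rear corners at (242,198) and (275,200). The grip top runs from (252–275,146) to (247–269,212).

Run:
```python
from h import *
o=bot.get_obs();C=cam('wrist',o)
F=[at_z(C,p,.002) for p in((248,115.5),(282.5,118.5))];B=[at_z(C,p,.002) for p in((242,198),(275,200))]
G=[at_z(C,p,.056) for p in((252,146),(275,147.5),(247,211),(269,213))]
f=sum(F)/2;b=sum(B)/2;g=sum(G)/4;d=f-b
print('len',np.linalg.norm(d),'yaw',np.degrees(np.arctan2(d[1],d[0])),'w',np.linalg.norm(F[1]-F[0]))
gd=G[0]+G[1]-G[2]-G[3];print('grip',g,'yaw',np.degrees(np.arctan2(gd[1],gd[0])),np.linalg.norm(gd)/2,np.linalg.norm(G[1]-G[0]))
u=d/np.linalg.norm(d);print('front ahead',(f-g)@u,'side',np.cross(u,f-g)[2])
plan([g[0],g[1],.1],np.degrees(np.arctan2(gd[1],gd[0]))-180)
```

```text
len 0.09818472641576813 yaw 68.26131940909484 w 0.03967246034312196
grip [ 0.4853 -0.2948  0.056 ] yaw 68.19169129738478 0.06762737324137863 0.022551892993917078
front ahead 0.0626699078216676 side -0.00015179023840042327
linear [-0.008   0.0798 -0.0007] dr [ 0.04  4.7  -0.05] t 3.4667 F [-0.101   0.6701 -0.6953] w 1.0044888041463298
```

Run:
```python
from h import *
o,im=snap('wrist','w3.png');C=cam('wrist',o);print(o['eef_pos'],np.abs(o['joint_vel']).max())
p=bot.place_of('wrist','lifter_grip')[0];print(p['xy'],at_z(C,p['xy'],.043))
a=cv2.imread('pics/w2.png',0).astype(float)[100:230,220:300];b=cv2.cvtColor(im,6).astype(float)[100:230,220:300];print('shift',cv2.phaseCorrelate(a,b))
o=bot.get_obs();print(o['eef_pos'])
```

```text
[ 0.4836 -0.3028  0.1798] 0.02780244563003864
[260.2, 184.7] [ 0.4826 -0.3019  0.043 ]
shift ((0.5546826220729599, 8.474624182107924), 0.8620880892000323)
[ 0.4841 -0.3019  0.1799]
```

Run:
```python
from h import *
o=bot.get_obs();C=cam('wrist',o)
s=np.array([.5,8.2])
z=lambda P,h:[at_z(C,np.array(p)+s,h) for p in P]
F=z(((248,115.5),(282.5,118.5)),.002);B=z(((242,198),(275,200)),.002);G=z(((252,146),(275,147.5),(247,211),(269,213)),.056)
f=sum(F)/2;b=sum(B)/2;g=sum(G)/4;d=f-b
print('len',np.linalg.norm(d),'yaw',np.degrees(np.arctan2(d[1],d[0])))
gd=G[0]+G[1]-G[2]-G[3];y=np.degrees(np.arctan2(gd[1],gd[0]));print('grip',g,y,np.linalg.norm(gd)/2)
u=d/np.linalg.norm(d);print('ahead',(f-g)@u,'side',np.cross(u,f-g)[2])
plan([g[0],g[1],.026],y-180)
```

```text
len 0.09973711523386757 yaw 68.44408855353633
grip [ 0.4837 -0.3022  0.056 ] 68.3769500267263 0.06875451774661621
ahead 0.06214480227530959 side -0.00038672997526344177
linear [ 0.0007  0.1539 -0.0002] dr [ 0.03  4.64 -0.07] t 3.5667 F [ 0.368  -0.7042  0.4092] w 1.0018396262942104
```

```bash
python3 -m crank '[{"linear":[0.001,0.05,0],"dr":[0,4.6,0],"hand":1},{"linear":[0.001,0.09,0],"dr":[0,4.6,0],"hand":1},{"linear":[0.001,0.12,0],"dr":[0,4.6,0],"hand":1},{"linear":[0.001,0.145,0],"dr":[0,4.6,0],"hand":1},{"linear":[0.001,0.155,0],"dr":[0,4.6,0],"hand":1},{"linear":[0.001,0.155,0],"dr":[0,4.6,0],"hand":1},{"linear":[0.001,0.155,0],"dr":[0,4.6,0],"hand":1},{"linear":[0.001,0.155,0],"dr":[0,4.6,0],"hand":1}]' && python3 -m crank '[{"linear":[0,0,0],"dr":[0,0,0],"hand":-1},{"linear":[0,0,0],"dr":[0,0,0],"hand":-1},{"linear":[0,0,0],"dr":[0,0,0],"hand":-1},{"linear":[0,0,0],"dr":[0,0,0],"hand":-1},{"linear":[0,0,0],"dr":[0,0,0],"hand":-1},{"linear":[0,0,0],"dr":[0,0,0],"hand":-1},{"linear":[0,0,0],"dr":[0,0,0],"hand":-1},{"linear":[0,0,0],"dr":[0,0,0],"hand":-1},{"linear":[0,0,0],"dr":[0,0,0],"hand":-1},{"linear":[0,0,0],"dr":[0,0,0],"hand":-1}]' 110
```

```text
t: 4.23
eef_pos: [0.4844, -0.3056, 0.0269]
tool_rot: [-0.397, 0.396, -0.584, 0.586]
contact_force: [-0.3, -0.3, 0.0]
gripper_width: 1.0
t: 5.07
eef_pos: [0.4831, -0.3053, 0.0256]
tool_rot: [-0.397, 0.396, -0.585, 0.586]
contact_force: [-1.0, 1.6, 5.2]
gripper_width: 0.262
```

```bash
cat >> h.py <<'E'
S=np.array([.5097,.0510]);A=np.radians(104.2);U=np.array([np.cos(A),np.sin(A)]);V=np.array([-U[1],U[0]]);L=.0652
def tip(x,y,z,pitch=0): # blade front edge at block x,y ; z = world TCP height
    p=S+x*U+y*V-L*U; plan([p[0],p[1],z],-75.8,pitch)
def where():
    o=bot.get_obs();p=np.array(o['eef_pos']);R=quat(o['tool_rot']);t=p[:2]+L*U-S
    print('tip x %.4f y %.4f  TCPz %.4f'%(t@U,t@V,p[2]),'xyaw',np.degrees(np.arctan2(*R.as_matrix()[[1,0],[0,0]])),'F',o['contact_force'],'w',round(o['gripper_width'],3),'t',o['t'])
E
python3 -c "
from h import *
f=np.array([.4837,-.3022])+.0621*np.array([np.cos(np.radians(68.4)),np.sin(np.radians(68.4))]);print('L',np.linalg.norm(f-[.4831,-.3053]))
tip(-.11,-.006,.075)"
```

```text
L 0.06520579103318014
linear [-0.2024 -0.0493  0.0003] dr [ -0.03 -35.98  -0.01] t 5.0667 F [-0.9652  1.6338  5.173 ] w 0.2622919009397246
```

```bash
python3 -m crank '[{"linear":[0,-0.02,0],"dr":[0,0,0],"hand":-1},{"linear":[0,-0.05,0],"dr":[0,0,0],"hand":-1},{"linear":[-0.03,-0.05,0],"dr":[0,-6,0],"hand":-1},{"linear":[-0.06,-0.05,0],"dr":[0,-12,0],"hand":-1},{"linear":[-0.09,-0.05,0],"dr":[0,-18,0],"hand":-1},{"linear":[-0.12,-0.05,0],"dr":[0,-24,0],"hand":-1},{"linear":[-0.15,-0.05,0],"dr":[0,-30,0],"hand":-1},{"linear":[-0.18,-0.05,0],"dr":[0,-36,0],"hand":-1},{"linear":[-0.202,-0.05,0],"dr":[0,-36,0],"hand":-1},{"linear":[-0.202,-0.05,0],"dr":[0,-36,0],"hand":-1}]' && python3 -m crank '[{"linear":[0,0,0],"dr":[0,0,0],"hand":-1},{"linear":[0,0,0],"dr":[0,0,0],"hand":-1},{"linear":[0,0,0],"dr":[0,0,0],"hand":-1}]'
python3 - <<'E'
from h import *
where()
o,im=snap('wrist');C=cam('wrist',o)
cv2.imwrite('pics/w4.png',cv2.resize(im[40:300,120:400],None,fx=2.2,fy=2.2,interpolation=cv2.INTER_CUBIC))
for n in['step_edge','fence_face','heel_center','lifter_grip']:
    for r in bot.place_of('wrist',n)[:1]: print(n,r['xy'],round(r['score'],2),at_z(C,r['xy'],.03))
E
```

```text
t: 5.9
eef_pos: [0.56, -0.1111, 0.0747]
tool_rot: [0.561, -0.559, 0.433, -0.431]
contact_force: [-0.4, 0.8, -1.1]
gripper_width: 0.258
t: 6.15
eef_pos: [0.5571, -0.1192, 0.075]
tool_rot: [-0.557, 0.558, -0.435, 0.435]
contact_force: [-0.3, 0.2, -2.0]
gripper_width: 0.263
tip x -0.1114 y -0.0042  TCPz 0.0750 xyaw -75.91201503640067 F [-0.3497  0.2318 -1.9781] w 0.263 t 6.15
step_edge [260.3, 249.7] 0.56 [ 0.563 -0.147  0.03 ]
fence_face [261.1, 33.1] 0.54 [ 0.5273 -0.0026  0.03  ]
heel_center [262.4, 31.8] 0.85 [ 0.5279 -0.0017  0.03  ]
lifter_grip [261.5, 247.8] 0.9 [ 0.5635 -0.1452  0.03  ]
```

View pics/w4.png

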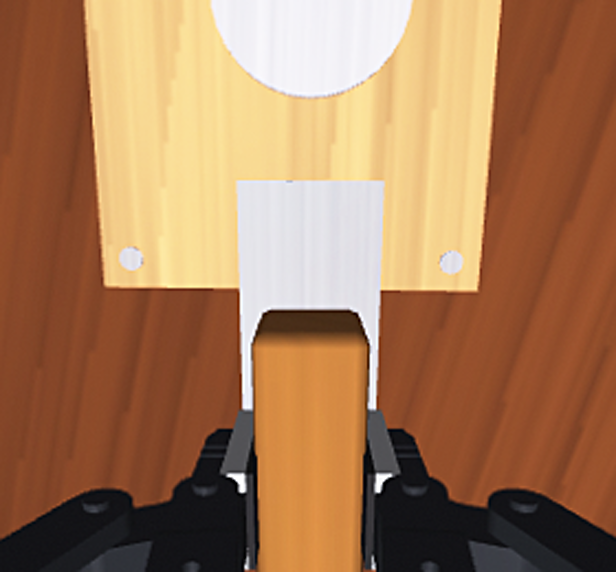

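The crop shows the blade front at (238–383, 181), centred on the plate's round end at (313,97). The bed's end corners are at (105,286) and (480,291), so the blade is square to the block within about 1°.

Run:
```python
from h import *
where()
o=bot.get_obs();C=cam('wrist',o)
f=lambda X,Y:(120+X/2.2,40+Y/2.2)
def b(n,p,z):
    w=at_z(C,p,z);d=w[:2]-S;print(n,w,'block',d@U,d@V)
b('tip',f(310.5,181),.0514)
b('tipL',f(238,181),.0514);b('tipR',f(383,181),.0514)
b('round',f(313,97),.026);b('roundz30',f(313,97),.022)
for z in(.014,.018): b('endL',f(105,286),z);b('endR',f(480,291),z)
```

```text
tip x -0.1107 y -0.0049  TCPz 0.0751 xyaw -75.8508948795396 F [ 0.0523  0.007  -1.6478] w 0.262 t 6.4
tip [ 0.541  -0.0544  0.0514] block -0.10985323132702604 -0.004523803935226311
tipL [ 0.5219 -0.0592  0.0514] block -0.10981454511338351 0.015169392534232117
tipR [ 0.5601 -0.0496  0.0514] block -0.10984781360489164 -0.024215327123238255
round [ 0.5358 -0.0304  0.026 ] block -0.08530172820335855 -0.005328004731321306
roundz30 [ 0.5357 -0.0299  0.022 ] block -0.08481478081277344 -0.005349956010999403
endL [ 0.4802 -0.1064  0.014 ] block -0.14536857354857427 0.06717310592688834
endR [ 0.6077 -0.0761  0.014 ] block -0.1472636631221127 -0.06377826241197061
endL [ 0.4814 -0.1054  0.018 ] block -0.14464761657769656 0.06577043105122518
endR [ 0.6063 -0.0757  0.018 ] block -0.1465055019744876 -0.06261011534812227
```

```bash
python3 -m crank '[{"linear":[0,0.015,0],"dr":[0,0,0],"hand":-1},{"linear":[0,0.026,0],"dr":[0,0,0],"hand":-1},{"linear":[0,0.029,0],"dr":[0,0,0],"hand":-1},{"linear":[0,0.029,0],"dr":[0,0,0],"hand":-1},{"linear":[0,0.029,0],"dr":[0,0,0],"hand":-1},{"linear":[0,0.029,0],"dr":[0,0,0],"hand":-1}]'; python3 -c "
from h import *
where()"
for i in 1; do python3 -m crank '[{"linear":[0,0.001,0],"dr":[0,0,0],"hand":-1},{"linear":[0,0.001,0],"dr":[0,0,0],"hand":-1},{"linear":[0,0.002,0],"dr":[0,0,0],"hand":-1},{"linear":[0,0.002,0],"dr":[0,0,0],"hand":-1}]'; done
```

```text
t: 6.9
eef_pos: [0.5582, -0.1178, 0.0465]
tool_rot: [0.558, -0.558, 0.434, -0.434]
contact_force: [-0.5, 0.3, -2.3]
gripper_width: 0.26
tip x -0.1103 y -0.0056  TCPz 0.0465 xyaw -75.78743891196825 F [-0.5225  0.2946 -2.3395] w 0.26 t 6.9
t: 7.23
eef_pos: [0.5579, -0.1175, 0.0442]
tool_rot: [0.558, -0.558, 0.434, -0.434]
contact_force: [0.1, 1.0, -1.6]
gripper_width: 0.262
```

```bash
python3 -m crank '[{"linear":[0,0.001,0],"dr":[0,0,0],"hand":-1},{"linear":[0,0.001,0],"dr":[0,0,0],"hand":-1},{"linear":[0,0.001,0],"dr":[0,0,0],"hand":-1}]';python3 -m crank '[{"linear":[0,0.0005,0],"dr":[0,0,0],"hand":-1},{"linear":[0,0.0005,0],"dr":[0,0,0],"hand":-1},{"linear":[0,0.0005,0],"dr":[0,0,0],"hand":-1}]'
```

```text
t: 7.48
eef_pos: [0.5578, -0.1176, 0.043]
tool_rot: [-0.558, 0.558, -0.434, 0.434]
contact_force: [-0.2, 0.5, -1.6]
gripper_width: 0.262
t: 7.73
eef_pos: [0.5579, -0.1176, 0.0426]
tool_rot: [-0.558, 0.558, -0.434, 0.434]
contact_force: [-0.4, 0.6, -1.1]
gripper_width: 0.26
```

```bash
python3 -m crank '[{"linear":[0,0.0005,0],"dr":[0,0,0],"hand":-1},{"linear":[0,0.0005,0],"dr":[0,0,0],"hand":-1},{"linear":[0,0.0005,0],"dr":[0,0,0],"hand":-1}]'
```

```text
t: 7.98
eef_pos: [0.5578, -0.1176, 0.0421]
tool_rot: [-0.558, 0.558, -0.434, 0.434]
contact_force: [-0.5, -0.5, -1.1]
gripper_width: 0.264
```

```bash
python3 -m crank '[{"linear":[0,0.0005,0],"dr":[0,0,0],"hand":-1},{"linear":[0,0.0005,0],"dr":[0,0,0],"hand":-1},{"linear":[0,0.0005,0],"dr":[0,0,0],"hand":-1}]'
```

```text
t: 8.23
eef_pos: [0.5579, -0.1176, 0.0416]
tool_rot: [-0.558, 0.558, -0.434, 0.434]
contact_force: [-0.4, 0.2, -1.4]
gripper_width: 0.264
```

```bash
python3 -m crank '[{"linear":[0,0.0005,0],"dr":[0,0,0],"hand":-1},{"linear":[0,0.0005,0],"dr":[0,0,0],"hand":-1},{"linear":[0,0.0005,0],"dr":[0,0,0],"hand":-1}]'
```

```text
t: 8.48
eef_pos: [0.5579, -0.1176, 0.0411]
tool_rot: [-0.558, 0.558, -0.434, 0.434]
contact_force: [0.5, -0.4, -1.6]
gripper_width: 0.264
```

```bash
python3 -m crank '[{"linear":[0,0.0005,0],"dr":[0,0,0],"hand":-1},{"linear":[0,0.0005,0],"dr":[0,0,0],"hand":-1},{"linear":[0,0.0005,0],"dr":[0,0,0],"hand":-1}]'
```

```text
t: 8.73
eef_pos: [0.5579, -0.1176, 0.0406]
tool_rot: [0.558, -0.558, 0.434, -0.434]
contact_force: [0.4, 1.0, -1.4]
gripper_width: 0.261
```

```bash
python3 -m crank '[{"linear":[0,0.0005,0],"dr":[0,0,0],"hand":-1},{"linear":[0,0.0005,0],"dr":[0,0,0],"hand":-1},{"linear":[0,0.0005,0],"dr":[0,0,0],"hand":-1}]'
```

```text
t: 8.98
eef_pos: [0.5579, -0.1176, 0.0401]
tool_rot: [0.558, -0.558, 0.434, -0.434]
contact_force: [-0.3, 0.4, -1.3]
gripper_width: 0.265
```

```bash
python3 -m crank '[{"linear":[0,0.0005,0],"dr":[0,0,0],"hand":-1},{"linear":[0,0.0005,0],"dr":[0,0,0],"hand":-1},{"linear":[0,0.0005,0],"dr":[0,0,0],"hand":-1}]'
```

```text
t: 9.23
eef_pos: [0.5579, -0.1176, 0.0397]
tool_rot: [0.558, -0.558, 0.434, -0.434]
contact_force: [-0.0, -0.2, -0.8]
gripper_width: 0.265
```

```bash
python3 -m crank '[{"linear":[0,0.0005,0],"dr":[0,0,0],"hand":-1},{"linear":[0,0.0005,0],"dr":[0,0,0],"hand":-1},{"linear":[0,0.0005,0],"dr":[0,0,0],"hand":-1}]'
```

```text
t: 9.48
eef_pos: [0.558, -0.1177, 0.0394]
tool_rot: [0.558, -0.558, 0.434, -0.434]
contact_force: [-2.4, -0.3, 5.1]
gripper_width: 0.258
```

```bash
python3 -c "
from h import *
snap('side','s1.png');im=cv2.imread('pics/s1.png')
cv2.imwrite('pics/s1c.png',cv2.resize(im[130:260,170:330],None,fx=5,fy=5,interpolation=cv2.INTER_CUBIC)[:600,:800])"
python3 -m crank '[{"linear":[0,-0.0013,0],"dr":[0,0,0],"hand":-1},{"linear":[0,-0.0013,0],"dr":[0,0,0],"hand":-1},{"linear":[-0.006,-0.0013,0],"dr":[0,0,0],"hand":-1},{"linear":[-0.012,-0.0013,0],"dr":[0,0,0],"hand":-1},{"linear":[-0.018,-0.0013,0],"dr":[0,0,0],"hand":-1},{"linear":[-0.022,-0.0013,0],"dr":[0,0,0],"hand":-1},{"linear":[-0.026,-0.0013,0],"dr":[0,0,0],"hand":-1},{"linear":[-0.03,-0.0013,0],"dr":[0,0,0],"hand":-1},{"linear":[-0.032,-0.0013,0],"dr":[0,0,0],"hand":-1},{"linear":[-0.034,-0.0013,0],"dr":[0,0,0],"hand":-1}]'; python3 -c "
from h import *
where()"
```

```text
t: 10.37
eef_pos: [0.5495, -0.0843, 0.0404]
tool_rot: [0.558, -0.558, 0.434, -0.434]
contact_force: [0.3, 1.0, -1.8]
gripper_width: 0.261
tip x -0.0757 y -0.0054  TCPz 0.0404 xyaw -75.76351742763936 F [ 0.3272  0.958  -1.7568] w 0.261 t 10.3667
```

```bash
python3 -m crank '[{"linear":[-0.002,0,0],"dr":[0,0,0],"hand":-1},{"linear":[-0.004,0,0],"dr":[0,0,0],"hand":-1},{"linear":[-0.006,0,0],"dr":[0,0,0],"hand":-1},{"linear":[-0.008,0,0],"dr":[0,0,0],"hand":-1},{"linear":[-0.010,0,0],"dr":[0,0,0],"hand":-1},{"linear":[-0.012,0,0],"dr":[0,0,0],"hand":-1},{"linear":[-0.014,0,0],"dr":[0,0,0],"hand":-1},{"linear":[-0.016,0,0],"dr":[0,0,0],"hand":-1},{"linear":[-0.018,0,0],"dr":[0,0,0],"hand":-1}]'; python3 -c "
from h import *
where()
o,im=snap('wrist');C=cam('wrist',o)
cv2.imwrite('pics/w5.png',cv2.resize(im[0:220,140:390],None,fx=2.4,fy=2.4,interpolation=cv2.INTER_CUBIC))"
```

```text
t: 11.12
eef_pos: [0.5451, -0.067, 0.0404]
tool_rot: [0.558, -0.558, 0.434, -0.434]
contact_force: [0.7, -0.3, -1.3]
gripper_width: 0.261
tip x -0.0579 y -0.0053  TCPz 0.0404 xyaw -75.78042491336625 F [ 0.6519 -0.2926 -1.2844] w 0.261 t 11.1167
```

View pics/w5.png

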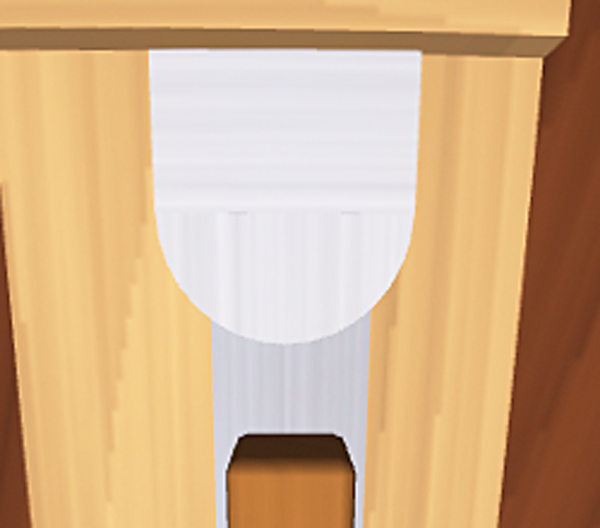

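The blade is under the round end, the plate is square to the step, and its straight end at (150–420, 50) is about 1–4 mm short of it. I'll creep on until it touches.

```bash
python3 -m crank '[{"linear":[-0.001,0,0],"dr":[0,0,0],"hand":-1},{"linear":[-0.002,0,0],"dr":[0,0,0],"hand":-1},{"linear":[-0.002,0,0],"dr":[0,0,0],"hand":-1},{"linear":[-0.002,0,0],"dr":[0,0,0],"hand":-1}]'
```

```text
t: 11.5
eef_pos: [0.5445, -0.0651, 0.0404]
tool_rot: [0.558, -0.558, 0.434, -0.434]
contact_force: [-0.6, -0.6, -1.1]
gripper_width: 0.267
```

```bash
python3 -m crank '[{"linear":[-0.001,0,0],"dr":[0,0,0],"hand":-1},{"linear":[-0.001,0,0],"dr":[0,0,0],"hand":-1},{"linear":[-0.001,0,0],"dr":[0,0,0],"hand":-1}]'
```

```text
t: 11.75
eef_pos: [0.5444, -0.0645, 0.0404]
tool_rot: [-0.558, 0.558, -0.434, 0.434]
contact_force: [-0.1, -0.8, -1.0]
gripper_width: 0.262
```

```bash
python3 -m crank '[{"linear":[-0.0005,0,0],"dr":[0,0,0],"hand":-1},{"linear":[-0.0005,0,0],"dr":[0,0,0],"hand":-1},{"linear":[-0.0005,0,0],"dr":[0,0,0],"hand":-1}]'
```

```text
t: 12.0
eef_pos: [0.5443, -0.0644, 0.0405]
tool_rot: [-0.558, 0.558, -0.434, 0.435]
contact_force: [-0.1, -2.9, -0.2]
gripper_width: 0.264
```

```bash
python3 -m crank '[{"linear":[0.0025,0,0],"dr":[0,0,0],"hand":-1},{"linear":[0.0024,-0.002,0],"dr":[0,0,0],"hand":-1},{"linear":[0.0023,-0.006,0],"dr":[0,0,0],"hand":-1},{"linear":[0.0023,-0.0098,0],"dr":[0,0,0],"hand":-1},{"linear":[0.0016,-0.0135,0],"dr":[0,0,0],"hand":-1},{"linear":[0.0007,-0.017,0],"dr":[0,0,0],"hand":-1},{"linear":[-0.0008,-0.0205,0],"dr":[0,0,0],"hand":-1},{"linear":[-0.0025,-0.0244,0],"dr":[0,0,0],"hand":-1},{"linear":[-0.0025,-0.0244,0],"dr":[0,0,0],"hand":-1}]'; python3 -c "
from h import *
where()
o,im=snap('wrist');C=cam('wrist',o);s=snap('side')[1]
a=cv2.resize(im[0:220,140:390],None,fx=1.6,fy=1.6);b=cv2.resize(s[140:250,190:315],None,fx=3.2,fy=3.2,interpolation=cv2.INTER_CUBIC)
cv2.imwrite('pics/w6.png',np.hstack([a,b]))"
```

```text
t: 12.75
eef_pos: [0.544, -0.0608, 0.0656]
tool_rot: [0.559, -0.558, 0.434, -0.434]
contact_force: [-0.2, -0.2, -1.2]
gripper_width: 0.263
tip x -0.0516 y -0.0058  TCPz 0.0656 xyaw -75.74407364897372 F [-0.2336 -0.1822 -1.211 ] w 0.263 t 12.75
```

View pics/w6.png

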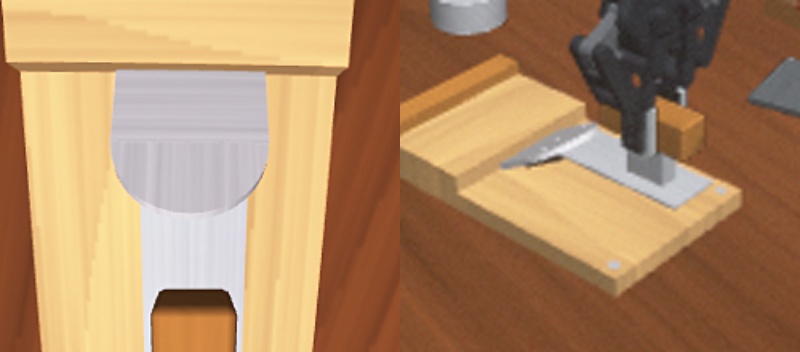

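Lift is working: in both views the plate is tilted about 30° on the blade with its straight end against the step. I'll continue along the arc.

```bash
python3 -m crank '[{"linear":[-0.0022,-0.004,0],"dr":[0,0,0],"hand":-1},{"linear":[-0.0047,-0.0077,0],"dr":[0,0,0],"hand":-1},{"linear":[-0.0077,-0.0112,0],"dr":[0,0,0],"hand":-1},{"linear":[-0.0108,-0.0144,0],"dr":[0,0,0],"hand":-1},{"linear":[-0.0143,-0.0173,0],"dr":[0,0,0],"hand":-1},{"linear":[-0.0181,-0.0199,0],"dr":[0,0,0],"hand":-1},{"linear":[-0.0222,-0.0221,0],"dr":[0,0,0],"hand":-1},{"linear":[-0.0264,-0.0239,0],"dr":[0,0,0],"hand":-1},{"linear":[-0.0264,-0.0239,0],"dr":[0,0,0],"hand":-1}]'; python3 -c "
from h import *
where()
o,im=snap('wrist');C=cam('wrist',o);s=snap('side')[1]
a=cv2.resize(im[0:220,140:390],None,fx=1.6,fy=1.6);b=cv2.resize(s[140:250,190:315],None,fx=3.2,fy=3.2,interpolation=cv2.INTER_CUBIC)
cv2.imwrite('pics/w7.png',np.hstack([a,b]))"
```

```text
t: 13.6
eef_pos: [0.5371, -0.0344, 0.089]
tool_rot: [0.559, -0.558, 0.434, -0.434]
contact_force: [-0.3, 0.1, -1.0]
gripper_width: 0.263
tip x -0.0243 y -0.0056  TCPz 0.0890 xyaw -75.6943202096271 F [-0.336   0.1263 -0.9841] w 0.263 t 13.6
```

View pics/w7.png

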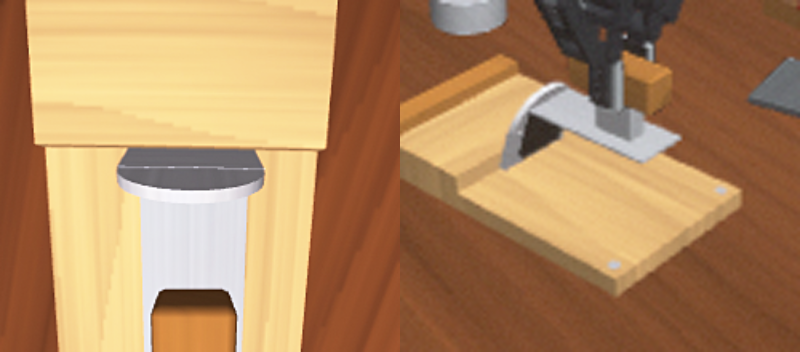

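```bash
python3 -m crank '[{"linear":[-0.0044,-0.0014,0],"dr":[0,0,0],"hand":-1},{"linear":[-0.0089,-0.0025,0],"dr":[0,0,0],"hand":-1},{"linear":[-0.0136,-0.003,0],"dr":[0,0,0],"hand":-1},{"linear":[-0.019,-0.0035,0],"dr":[0,0,0],"hand":-1},{"linear":[-0.026,-0.004,0],"dr":[0,0,0],"hand":-1},{"linear":[-0.034,-0.0045,0],"dr":[0,0,0],"hand":-1},{"linear":[-0.042,-0.005,0],"dr":[0,0,0],"hand":-1},{"linear":[-0.042,-0.005,0],"dr":[0,0,0],"hand":-1},{"linear":[-0.042,-0.005,0],"dr":[0,0,0],"hand":-1},{"linear":[-0.042,-0.005,0],"dr":[0,0,0],"hand":-1}]'; python3 -c "
from h import *
where()
o,im=snap('wrist');C=cam('wrist',o);s=snap('side')[1]
a=cv2.resize(im[0:220,140:390],None,fx=1.6,fy=1.6);b=cv2.resize(s[140:250,190:315],None,fx=3.2,fy=3.2,interpolation=cv2.INTER_CUBIC)
cv2.imwrite('pics/w8.png',np.hstack([a,b]))"
```

```text
t: 14.53
eef_pos: [0.5269, 0.0049, 0.0938]
tool_rot: [-0.558, 0.558, -0.434, 0.434]
contact_force: [-0.7, 1.2, -1.6]
gripper_width: 0.265
tip x 0.0163 y -0.0053  TCPz 0.0938 xyaw -75.76538555116737 F [-0.7021  1.2102 -1.5698] w 0.265 t 14.5333
```

View pics/w8.png

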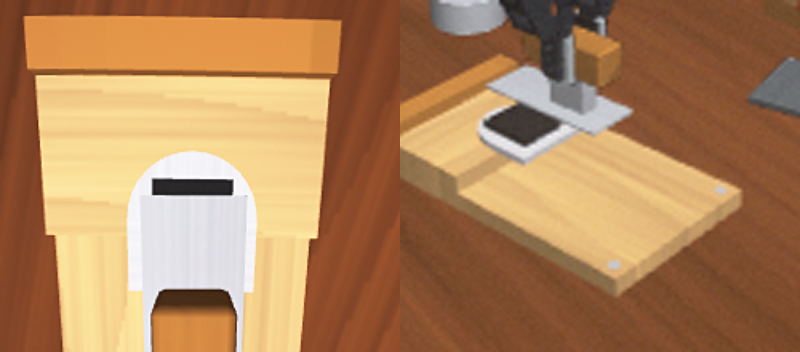

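Flipped: the plate lies pad up on the ledge and looks flat in the side view. In the wrist view its straight end overhangs the step, with the round end at (192,152), the straight end at row 291 and the step at row 237.

```bash
python3 -c "
from h import *
o=bot.get_obs();C=cam('wrist',o)
for n,p in(('round',(260,95)),('straight',(260,182)),('step',(250,147.5)),('fence',(255,46))):
  w=at_z(C,p,.033 if n in('round','straight') else .028);d=w[:2]-S;print(n,w,d@U,d@V)
print(bot.place_of('wrist','pad_center')[:1])
"
python3 -m crank '[{"linear":[0.015,0,0],"dr":[0,0,0],"hand":-1},{"linear":[0.04,0,0],"dr":[0,0,0],"hand":-1},{"linear":[0.066,0,0],"dr":[0,0,0],"hand":-1},{"linear":[0.076,0,0],"dr":[0,0,0],"hand":-1},{"linear":[0.076,0.01,0],"dr":[0,0,0],"hand":-1},{"linear":[0.076,0.025,0],"dr":[0,0,0],"hand":-1},{"linear":[0.076,0.036,0],"dr":[0,0,0],"hand":-1},{"linear":[0.076,0.0385,0],"dr":[0,0,0],"hand":-1},{"linear":[0.076,0.0385,0],"dr":[0,0,0],"hand":-1},{"linear":[0.076,0.0385,0],"dr":[0,0,0],"hand":-1}]';  python3 -c "
from h import *
where()
o,im=snap('wrist');C=cam('wrist',o);s=snap('side')[1]
a=cv2.resize(im[0:220,140:390],None,fx=1.6,fy=1.6);b=cv2.resize(s[140:250,190:315],None,fx=3.2,fy=3.2,interpolation=cv2.INTER_CUBIC)
cv2.imwrite('pics/w9.png',np.hstack([a,b]))"
```

```text
round [0.505  0.0863 0.033 ] 0.03539922178557612 -0.004078065821749912
straight [0.5205 0.0247 0.033 ] -0.02819495314275368 -0.004030060119254947
step [0.5067 0.0479 0.028 ] -0.002266318511456984 0.0036168246306010035
fence [0.4934 0.1177 0.028 ] 0.06862912847352352 -0.0005774590757854221
[{'xy': [259.8, 246.5], 'score': 0.35}]
t: 15.52
eef_pos: [0.5454, -0.0682, 0.055]
tool_rot: [-0.558, 0.558, -0.434, 0.434]
contact_force: [-0.3, 0.4, -1.4]
gripper_width: 0.261
tip x -0.0591 y -0.0053  TCPz 0.0550 xyaw -75.73580868164906 F [-0.3339  0.3746 -1.4259] w 0.261 t 15.5167
```

View pics/w9.png

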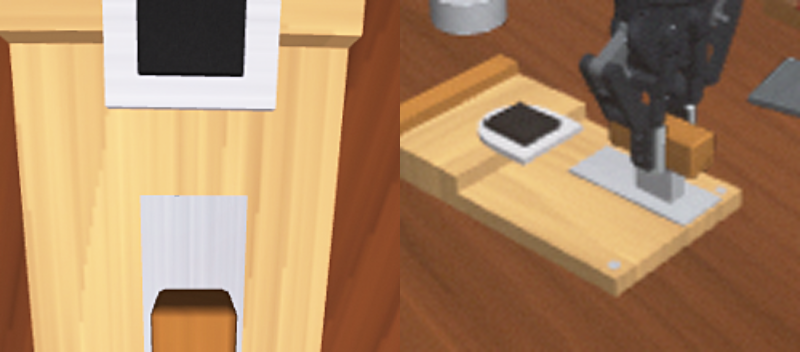

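The plate is flat, pad up and nearly square. The blade is centred behind its straight end (106–275, 107) at plate height, so I'll push it gently back.

```bash
python3 -m crank '[{"linear":[-0.01,0,0],"dr":[0,0,0],"hand":-1},{"linear":[-0.02,0,0],"dr":[0,0,0],"hand":-1},{"linear":[-0.026,0,0],"dr":[0,0,0],"hand":-1},{"linear":[-0.028,0,0],"dr":[0,0,0],"hand":-1},{"linear":[-0.030,0,0],"dr":[0,0,0],"hand":-1},{"linear":[-0.032,0,0],"dr":[0,0,0],"hand":-1},{"linear":[-0.034,0,0],"dr":[0,0,0],"hand":-1},{"linear":[-0.036,0,0],"dr":[0,0,0],"hand":-1},{"linear":[-0.038,0,0],"dr":[0,0,0],"hand":-1},{"linear":[-0.040,0,0],"dr":[0,0,0],"hand":-1}]' && python3 -m crank '[{"linear":[-0.002,0,0],"dr":[0,0,0],"hand":-1},{"linear":[-0.004,0,0],"dr":[0,0,0],"hand":-1},{"linear":[-0.006,0,0],"dr":[0,0,0],"hand":-1},{"linear":[-0.008,0,0],"dr":[0,0,0],"hand":-1},{"linear":[-0.010,0,0],"dr":[0,0,0],"hand":-1},{"linear":[-0.012,0,0],"dr":[0,0,0],"hand":-1},{"linear":[-0.014,0,0],"dr":[0,0,0],"hand":-1},{"linear":[-0.016,0,0],"dr":[0,0,0],"hand":-1},{"linear":[-0.018,0,0],"dr":[0,0,0],"hand":-1}]';  python3 -c "
from h import *
where()
o,im=snap('wrist','w10r.png');C=cam('wrist',o);s=snap('side')[1]
a=cv2.resize(im[0:220,140:390],None,fx=1.6,fy=1.6);b=cv2.resize(s[140:250,190:315],None,fx=3.2,fy=3.2,interpolation=cv2.INTER_CUBIC)
cv2.imwrite('pics/w10.png',np.hstack([a,b]))"
```

```text
t: 16.45
eef_pos: [0.5357, -0.03, 0.0552]
tool_rot: [-0.558, 0.558, -0.434, 0.434]
contact_force: [0.9, -0.3, -1.3]
gripper_width: 0.265
t: 17.2
eef_pos: [0.5312, -0.0123, 0.0552]
tool_rot: [0.558, -0.558, 0.434, -0.434]
contact_force: [0.9, -0.1, -1.4]
gripper_width: 0.265
tip x -0.0014 y -0.0053  TCPz 0.0552 xyaw -75.77573537290857 F [ 0.8592 -0.06   -1.4087] w 0.265 t 17.2
```

View pics/w10.png

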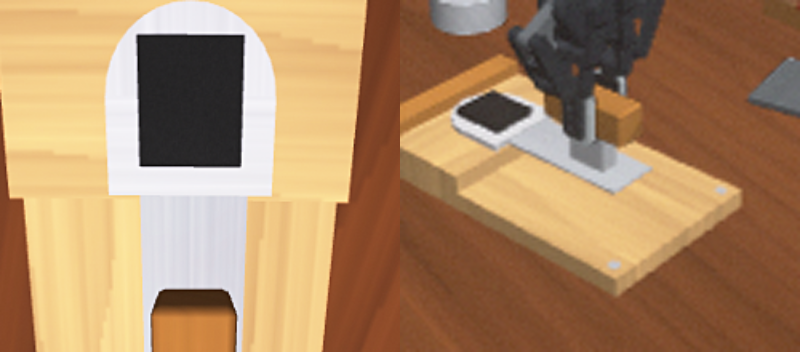

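The plate is moving squarely, with its straight end at row 195, just past the step line. I'll creep to the fence.

```bash
python3 -m crank '[{"linear":[-0.001,0,0],"dr":[0,0,0],"hand":-1},{"linear":[-0.002,0,0],"dr":[0,0,0],"hand":-1},{"linear":[-0.003,0,0],"dr":[0,0,0],"hand":-1},{"linear":[-0.003,0,0],"dr":[0,0,0],"hand":-1},{"linear":[-0.003,0,0],"dr":[0,0,0],"hand":-1}]'
```

```text
t: 17.72
eef_pos: [0.5305, -0.0095, 0.0552]
tool_rot: [0.558, -0.558, 0.434, -0.434]
contact_force: [-0.8, -0.3, -1.6]
gripper_width: 0.263
```

```bash
python3 -m crank '[{"linear":[-0.0007,0,0],"dr":[0,0,0],"hand":-1},{"linear":[-0.0007,0,0],"dr":[0,0,0],"hand":-1},{"linear":[-0.0007,0,0],"dr":[0,0,0],"hand":-1}]'
```

```text
t: 17.97
eef_pos: [0.5303, -0.0089, 0.0552]
tool_rot: [0.558, -0.558, 0.434, -0.434]
contact_force: [-0.0, 0.2, -0.8]
gripper_width: 0.263
```

```bash
python3 -m crank '[{"linear":[-0.0005,0,0],"dr":[0,0,0],"hand":-1},{"linear":[-0.0005,0,0],"dr":[0,0,0],"hand":-1},{"linear":[-0.0005,0,0],"dr":[0,0,0],"hand":-1}]'; python3 -c "
from h import *
where()"
```

```text
t: 18.22
eef_pos: [0.5302, -0.0084, 0.0552]
tool_rot: [0.558, -0.558, 0.434, -0.434]
contact_force: [-0.6, -0.1, -1.5]
gripper_width: 0.265
tip x 0.0026 y -0.0053  TCPz 0.0552 xyaw -75.77668065446663 F [-0.6303 -0.1488 -1.4537] w 0.265 t 18.2167
```

```bash
python3 -m crank '[{"linear":[-0.0005,0,0],"dr":[0,0,0],"hand":-1},{"linear":[-0.0005,0,0],"dr":[0,0,0],"hand":-1},{"linear":[-0.0005,0,0],"dr":[0,0,0],"hand":-1}]'
```

```text
t: 18.47
eef_pos: [0.5301, -0.008, 0.0552]
tool_rot: [-0.558, 0.558, -0.434, 0.434]
contact_force: [0.6, -0.5, -0.9]
gripper_width: 0.264
```

```bash
python3 -m crank '[{"linear":[-0.0005,0,0],"dr":[0,0,0],"hand":-1},{"linear":[-0.0005,0,0],"dr":[0,0,0],"hand":-1},{"linear":[-0.0005,0,0],"dr":[0,0,0],"hand":-1}]'; python3 -c "
from h import *
where()"
```

```text
t: 18.72
eef_pos: [0.5301, -0.0079, 0.0553]
tool_rot: [-0.558, 0.558, -0.434, 0.435]
contact_force: [0.7, -2.2, -0.2]
gripper_width: 0.266
tip x 0.0031 y -0.0053  TCPz 0.0553 xyaw -75.79485983198242 F [ 0.6991 -2.2393 -0.1554] w 0.266 t 18.7167
```

Contact is felt exactly where predicted (reading 3.1 mm). I'll back off and take the lifter to its old place on the bench.

```bash
python3 -m crank '[{"linear":[0.005,0,0],"dr":[0,0,0],"hand":-1},{"linear":[0.015,0,0],"dr":[0,0,0],"hand":-1},{"linear":[0.035,-0.002,0],"dr":[0,0,0],"hand":-1},{"linear":[0.06,-0.015,0],"dr":[0,0,0],"hand":-1},{"linear":[0.08,-0.03,0],"dr":[0,0,0],"hand":-1},{"linear":[0.09,-0.03,0],"dr":[0,0,0],"hand":-1},{"linear":[0.09,-0.03,0],"dr":[0,0,0],"hand":-1},{"linear":[0.09,-0.03,0],"dr":[0,0,0],"hand":-1}]';  python3 -c "
from h import *
where()
o,im=snap('wrist','w11r.png')
cv2.imwrite('pics/w11.png',cv2.resize(im[0:260,120:400],None,fx=2.2,fy=2.2))
plan([.483,-.305,.075],-111.6)"
```

```text
t: 19.38
eef_pos: [0.5516, -0.0946, 0.0845]
tool_rot: [0.558, -0.558, 0.435, -0.434]
contact_force: [-1.1, 0.0, -2.0]
gripper_width: 0.26
tip x -0.0862 y -0.0049  TCPz 0.0845 xyaw -75.83140283707365 F [-1.0994  0.0398 -1.9529] w 0.26 t 19.3833
linear [ 0.1882  0.0091 -0.1182] dr [ 0.11 35.86 -0.06] t 19.4333 F [-0.1229  0.9313 -1.581 ] w 0.26353097319651286
```

View pics/w11.png

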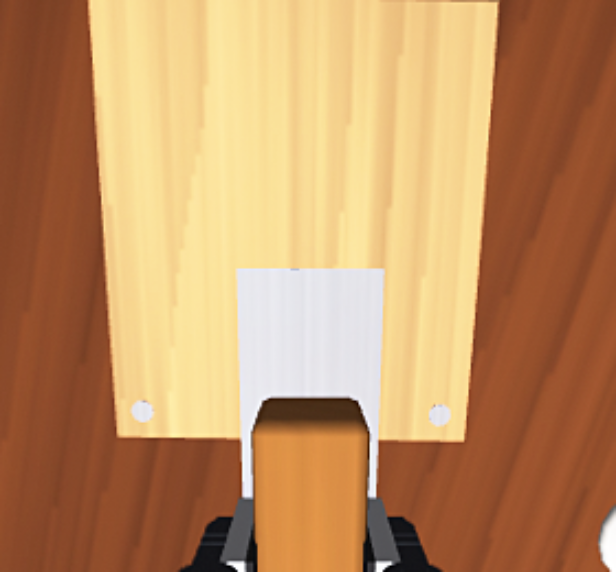

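The view shows only the blade over the empty bed; the plate is out of frame, so I'll check it later. Next I lay the lifter down.

```bash
python3 -m crank '[{"linear":[0.188,0.009,-0.118],"dr":[0,35.8,0],"hand":-1},{"linear":[0.188,0.009,-0.118],"dr":[0,35.8,0],"hand":-1},{"linear":[0.188,0.009,-0.118],"dr":[0,35.8,0],"hand":-1},{"linear":[0.188,0.009,-0.118],"dr":[0,35.8,0],"hand":-1},{"linear":[0.188,0.009,-0.118],"dr":[0,35.8,0],"hand":-1},{"linear":[0.188,0.009,-0.118],"dr":[0,35.8,0],"hand":-1},{"linear":[0.188,0.009,-0.118],"dr":[0,35.8,0],"hand":-1},{"linear":[0.188,0.009,-0.118],"dr":[0,35.8,0],"hand":-1},{"linear":[0.188,0.009,-0.118],"dr":[0,35.8,0],"hand":-1}]'; python3 -m crank '[{"linear":[0,0.02,0],"dr":[0,0,0],"hand":-1},{"linear":[0,0.035,0],"dr":[0,0,0],"hand":-1},{"linear":[0,0.044,0],"dr":[0,0,0],"hand":-1},{"linear":[0,0.046,0],"dr":[0,0,0],"hand":-1},{"linear":[0,0.047,0],"dr":[0,0,0],"hand":-1},{"linear":[0,0.047,0],"dr":[0,0,0],"hand":-1},{"linear":[0,0.047,0],"dr":[0,0,0],"hand":-1}]'
```

```text
t: 20.18
eef_pos: [0.4846, -0.3032, 0.0753]
tool_rot: [0.399, -0.398, 0.585, -0.583]
contact_force: [-1.0, -0.2, -1.1]
gripper_width: 0.261
t: 20.77
eef_pos: [0.4845, -0.3059, 0.0299]
tool_rot: [-0.398, 0.397, -0.584, 0.585]
contact_force: [-0.7, 0.2, -1.3]
gripper_width: 0.263
```

```bash
python3 -m crank '[{"linear":[0,0.001,0],"dr":[0,0,0],"hand":-1},{"linear":[0,0.002,0],"dr":[0,0,0],"hand":-1},{"linear":[0,0.003,0],"dr":[0,0,0],"hand":-1},{"linear":[0,0.003,0],"dr":[0,0,0],"hand":-1}]'
```

```text
t: 21.1
eef_pos: [0.4839, -0.3059, 0.0262]
tool_rot: [0.398, -0.398, 0.585, -0.585]
contact_force: [0.6, 0.6, -1.7]
gripper_width: 0.259
```

```bash
python3 -m crank '[{"linear":[0,0.0007,0],"dr":[0,0,0],"hand":-1},{"linear":[0,0.0007,0],"dr":[0,0,0],"hand":-1},{"linear":[0,0.0007,0],"dr":[0,0,0],"hand":-1}]'
```

```text
t: 21.35
eef_pos: [0.4839, -0.306, 0.0257]
tool_rot: [0.398, -0.397, 0.585, -0.585]
contact_force: [-1.7, 0.1, 2.2]
gripper_width: 0.265
```

Bench contact felt. I'll release and retreat upward.

```bash
python3 -m crank '[{"linear":[0,0,0],"dr":[0,0,0],"hand":0},{"linear":[0,0,0],"dr":[0,0,0],"hand":1},{"linear":[0,0,0],"dr":[0,0,0],"hand":1},{"linear":[0,0,0],"dr":[0,0,0],"hand":1},{"linear":[0,0,0],"dr":[0,0,0],"hand":1},{"linear":[0,0,0],"dr":[0,0,0],"hand":1},{"linear":[0,0,0],"dr":[0,0,0],"hand":1},{"linear":[0,-0.01,0],"dr":[0,0,0],"hand":1},{"linear":[0,-0.03,0],"dr":[0,0,0],"hand":1},{"linear":[0,-0.06,0],"dr":[0,0,0],"hand":1}]'; python3 -m crank '[{"linear":[0,-0.04,0],"dr":[0,0,0],"hand":1},{"linear":[0,-0.08,0],"dr":[0,0,0],"hand":1},{"linear":[0,-0.12,0],"dr":[0,0,0],"hand":1},{"linear":[0,-0.15,0],"dr":[0,0,0],"hand":1},{"linear":[0,-0.15,0],"dr":[0,0,0],"hand":1},{"linear":[0,-0.15,0],"dr":[0,0,0],"hand":1}]'
python3 - <<'E'
from h import *
s=snap('side')[1];t=snap('top')[1]
T=cam('top');p=bot.place_of('top','heel_center')[:1];print(p)
if p:
    d=at_z(T,p[0]['xy'],.031)[:2]-S;print('heel block',d@U,d@V)
a=cv2.resize(s[150:320,170:370],None,fx=2,fy=2,interpolation=cv2.INTER_CUBIC)
b=cv2.resize(t[160:273,140:280],None,fx=3,fy=3,interpolation=cv2.INTER_CUBIC)[:340,:400]
cv2.imwrite('pics/end.png',np.hstack([a,np.vstack([b,np.zeros((340-len(b),b.shape[1],3),np.uint8)])]))
E
```

```text
t: 22.18
eef_pos: [0.4824, -0.3051, 0.0849]
tool_rot: [0.397, -0.398, 0.586, -0.584]
contact_force: [0.1, 0.1, 0.1]
gripper_width: 1.004
t: 22.68
eef_pos: [0.4847, -0.3065, 0.2378]
tool_rot: [-0.399, 0.396, -0.584, 0.586]
contact_force: [-0.6, 0.1, -0.3]
gripper_width: 1.001
[{'xy': [180.1, 214.1], 'score': 0.56}]
heel block 0.03502156655941237 -0.007650288506768683
```

Run:
```python
from h import *
for c in('side','top'):
    bot.read_camera(c)
p={c:[bot.place_of(c,'lifter_grip')[:1]] for c in('side','top')};print(p)
q=[p[c][0][0]['xy'] for c in('top','side')];print('grip',tri([cam('top'),cam('side')],q))
print(bot.hand_in())
```

```text
{'side': [[{'xy': [329.7, 273.2], 'score': 0.6}]], 'top': [[{'xy': [360.4, 220.9], 'score': 0.56}]]}
grip [ 0.4839 -0.3057  0.0432]
the job is handed in; nothing more can be done
None
```

I turned the heel plate over onto the upper ledge, pad up, pushed it back to the fence and laid the lifter flat on the bench. I handed the job in at about 23 s; no verdict is reported.

**What I did:** I gripped the lifter and felt for the bed, which puts the block about 6 mm into the bench. I slid the blade under the round end and moved the plate up to the step. I then lifted it in an arc (about 30°, then 70°, judged from the pictures) and tipped it over onto the ledge. Last, I pushed the straight end back squarely.

**Last checks:**
- **Fence:** contact with it was felt at about 2 N, at the position predicted from the step contact. That puts the plate's middle at about x = 38 mm on the block.
- **Top camera:** it placed the plate's middle at x = 35 mm, y = -8 mm. The x value is below the 36–41 mm window. My block frame had shown a consistent 3 mm offset in x, which would bring it to 38 mm, but this is not an independent confirmation.
- **Square and pad up:** in the last picture during the push, about 4 mm before the fence, the plate looked flat, pad up and square.
- **Lifter:** triangulation put the grip at z = 0.043 m, which is right for lying flat. The gripper was open and well clear.
- **Forces:** the readings I took stayed at about 5 N or less.

**Not seen:** the last close-up was refused because I had used all 12 pictures. The final position against the fence therefore rests on the felt contact and the network's estimate. I also made no end check on the other things on the bench, though no move went near them.

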